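Level the crepe griddle and keep the spirit level pressed down

TASK

The crepe griddle leans, so batter runs to one side: turn its thermostat fully anticlockwise to off, then lay the spirit level on the middle of the round hotplate with its length pointing towards the levelling foot, let go of it, and turn the hand knob of the levelling foot until the bubble stands between the two lines. Then press the level straight down on the plate with about 10 N, and finish while you keep pressing it with the bubble centred, so that I can tighten the foot's locknut. Leave the jigger, the tea canister and the steel cup where they stand.

Things in the scene. Friction and masses are not known exactly. Their poses are not given: they have to be found in the camera images.
- griddle_top: crepe griddle: steel housing 230 x 295 mm, deck 76 mm above the counter (z = 0), black round hotplate on it; two plain feet at its right end (-y), one levelling foot at its left end (+y), to which it leans 0.5 to 1.2 degrees; it cannot slide. Origin on the counter midway between the plain feet; x to its back, y from plain to levelling feet, z up. The espresso machine's shelf hangs right behind it
- plate (a point): centre of the flat top of the hotplate (210 mm across, 13 mm above the deck), 89 mm above the counter when level; axes as griddle_top. The levelling foot's knob axis is 215 mm from it towards +y
- thermostat_grip (a point): thermostat knob on the deck, front left: black, an upright bar grip 40 mm long (its x), 14 mm thick (its y), 32 mm high on a disc 42 mm across; this point is on the turning axis, 7 mm below the bar's top and 23 mm above the disc. A white mark is at the bar's -x end
- thermostat (a joint): angle of the thermostat knob, rad, clockwise seen from above: 0 = off, its anticlockwise end stop (mark towards the robot's side of the griddle); starts at 0.9 to 1.45; stiff turn, 0.05 N m
- foot_grip (a point): hand knob of the levelling foot: black, round, fluted, 42 mm across, 26 mm high, on a 25 mm tube; this point is on its axis, 12 mm below its top. The lug is 23 mm below the knob. Clockwise from above lifts this end (and the knob) 2.5 mm per rad and turns the plate 0.0083 rad per rad; anticlockwise lowers it. 0.12 N m, stays where left; needs 1.1 to 2.5 rad clockwise, perhaps in two grasps
- spirit_level: loose spirit level, red with aluminium edges, 150 mm long (x), 24 mm wide (y), 38 mm high (z), 0.18 kg, upright on the counter right of the griddle; origin at the centre of its underside. The yellow-green vial is in the top, within 30 mm of the middle; press on the flat aluminium rails beyond it
- bubble (a joint): place of the bubble along the level's own x axis, m: 0 = centred between the two black lines (centred within 2.5 mm). It goes to the higher end: +0.5 m per rad by which the +x end is raised, so 4.2 mm per rad of the foot's knob when the level points at the foot; it settles in about 1 s
- jigger: small steel double jigger, 47 mm across and 78 mm high, a bystander; origin under its middle
- tea_canister: round clear canister with white lid, 82 mm across and 128 mm high, a bystander; origin under its middle
- steel_cup: small steel cup, 56 mm across and 32 mm high, behind the griddle, a bystander; origin under its middle
There are look-alikes about, which are no part of the job. Of the things that look like the spirit_level, the smaller one is meant.

How it is judged (in metres and radians):
On the way, in this order (a step that is already met when the one before it is completed fails the run):
1. the thermostat is turned to its off stop (value of joint thermostat below 0.07 rad), for 0.2 s.
2. the level lies flat on the middle of the plate, pointing at the levelling foot, and is let go (thermostat off) (value of joint thermostat below 0.07 rad and contact force between the fingers and spirit_level below 0.1 N and z of spirit_level in the frame of plate between -0.004 and 0.004 m and horizontal distance between spirit_level and plate below 0.04 m and angle between the x axis of spirit_level and the y axis of griddle_top, either way round below 0.2 rad and angle between the z axis of spirit_level and the z axis of griddle_top, either way round below 0.015 rad), for 0.3 s.
3. the foot is turned so that the bubble of the lying level, untouched, stands centred (all of step 2 and value of joint bubble between -0.0025 and 0.0025 m and angle between griddle_top's own z axis and vertical below 0.008 rad), for 0.5 s.
At the end, for the whole second after the job is handed in: the fingers keep pressing the level (6 to 25 N between level and plate); it lies flat, within 40 mm of the plate's centre and 0.2 rad of the line to the foot; bubble within 2.5 mm of centre, plate within 0.008 rad of level; thermostat within 0.07 rad of off (value of joint thermostat below 0.07 rad and z of spirit_level in the frame of plate between -0.004 and 0.004 m and horizontal distance between spirit_level and plate below 0.04 m and angle between the x axis of spirit_level and the y axis of griddle_top, either way round below 0.2 rad and angle between the z axis of spirit_level and the z axis of griddle_top, either way round below 0.015 rad and value of joint bubble between -0.0025 and 0.0025 m and angle between griddle_top's own z axis and vertical below 0.008 rad and contact force between the fingers and spirit_level above 3 N and contact force between spirit_level and griddle_top between 6 and 25 N); the arm keeps its last pose, push and grip.
It fails at once if the jigger is pushed over 30 mm or tipped (distance of jigger from where it was at the start of the episode above 0.03 m or angle between jigger's own z axis and vertical above 0.4 rad).
It fails at once if the tea canister is pushed over 30 mm or tipped (distance of tea_canister from where it was at the start of the episode above 0.03 m or angle between tea_canister's own z axis and vertical above 0.4 rad).
It fails at once if the steel cup is pushed over 30 mm or tipped (distance of steel_cup from where it was at the start of the episode above 0.03 m or angle between steel_cup's own z axis and vertical above 0.4 rad).
It also fails if it takes over 69 s, if anything falls off the work surface, if the arm or the gripper's body presses on something with over 40 N, if the wrist force passes 120 N, or if a joint passes its speed limit or range.

ROBOT

A 6-joint arm with a two-finger parallel gripper is mounted at the origin on a cart in front of the work surface, level with it; the furniture and walls round the work are solid. World frame = base frame: x ahead of the robot, y to its left, z up, the work surface at z = 0. Lengths are in mm, angles in rad, forces in N, time in s.
With the tool pointing down it reaches from about 275 to 850 mm from the base axis. Payload 19 kg.
Tool frame: the origin (TCP) lies between the finger pads; the fingertips stand 25 mm ahead of it and the grasp point (between the pads) lies 6 mm ahead of it; z points along the fingers, y is the line along which they close (so a half turn about z gives the same grasp; the last joint's range is limited). The gripper opens to 85 mm and grips with 20 to 120 N. Pads are 22 mm wide; open, the fingers measure 114 mm over their backs; the gripper's body (76 mm by 85 mm) begins 54 mm behind the grasp point. The pads swing forward as they close: fully open they stand 13 mm farther back than shut.
Start: joints at [0.97, 0.15, 1.437, -0, 1.554, -0.134], TCP at [258.766, 513.449, 227.067] pointing down, gripper open.
Joint ranges: [-2.8, 2.8], [-0.68, 2.1], [0.12, 2.68], [-1.39, 4.53], [0.16, 2.79], [-2.81, 2.81]. Speed limits (rad/s): [1.89, 1.89, 2.22, 3.01, 3.01, 3.01].

INTERFACE

Orientations are given as a unit quaternion [x, y, z, w].
In Python, from bench import read_state, imaging, close_job gives the robot as it stands. The module is installed in compiled form; this text tells all that it offers.
- The arm moves only by the tool apply_moves, never from a script. Its argument "increments" is text: rows parted by semicolons, each of 6 numbers parted by spaces: the shift along the tool's x, y, z in units of 25 mm (1.0 is 25 mm), then the turn, a rotation vector about the tool's x, y, z in degrees. In form: tx ty tz rx ry rz; .... A call has 1 to 8 rows; each row shifts and turns the commanded pose from where the row before left it, along the tool's axes as they then stand; what a row does not reach is not made up. A row lasts 1/12 s, in which the tool goes at most 41.7 mm and 7.16 degrees, less where a joint would pass 70% of its speed; a pose out of reach is approached as far as the arm can. A call is refused whole if a number of a shift passes 1 or a number of a turn 7.16, either way. A call with a gripper value outside its range is refused whole. "claw" is the closure, from 0 (fully open) to 1 (shut), set as the call begins (left out, the last holds). The fingers move at their own pace and stop on an object; "squeeze" is the grip in N (left out, the last holds). Time passes only in rows, so rows that do not move let the fingers close. It gives the time, the measured TCP pose, the force, the opening and the grip force at its end, in the units of the state.
- read_state(): the state, without advancing time (a new reading comes with each control period).
- imaging.snapshot(name): name is "scene" or "side" or "wrist"; returns the picture (480x640x3 uint8, red, green, blue); there is no depth.
- imaging.camera_model(name): a dict with "K" (3x3 intrinsics, pixels), "R" (3x3) and "t" (3): a world point X has camera coordinates R X + t; the wrist camera has in their place "hand_eye" (4x4, takes a point from camera to tool coordinates, whose origin is the TCP and whose axes are the flange's). Camera axes: x right, y down, z forward; pixel columns grow to the right and rows downward; lengths in mm; the calibration is good to about 2 mm. A picture is of the moment at which its call begins: read the wrist's pose just before it. camera_model takes no time and is no camera call.
- close_job(): hands the job in; it is judged then, once.
The state is a dict: "time": time; "joints": joint angles; "dq": joint speeds; "tau": joint torques, N m; "ee_pos": TCP position; "eef_rot": TCP orientation; "ft_force": force on the tool from outside, world axes, zero at the start; "torque": the same for the moment, N m; "opening": opening from 0.0 (shut) to 1.0 (fully open); "finger_force": force on a finger pad.
Only numpy, scipy, OpenCV 4.12 (cv2) and the standard library are available. Lean on these libraries where they do the work, as an engineer would, in place of code of your own. Each camera call takes 0.05 s, during which the arm holds its last target. There are 200 camera calls.

## Working session

There is one attempt and no reset: what is moved stays moved. The work goes in short steps, Python scripts to look and compute and a tool call to move; the robot and the scene stay as the last step left them, time stands still between calls to the robot, and variables do not carry over. Pictures are saved under pics/ and viewed, at most 10 in all, crops included, and the job is handed in when it is done.

Besides the shell and the picture viewer there is one more tool, called after "Emit:" as name(argument=value, ...), one argument or row to a line, values as JSON. apply_moves: Moves the arm, as the interface text tells. Its arguments: {"type":"object","properties":{"increments":{"type":"string"},"claw":{"type":"number"},"squeeze":{"type":"number"}},"required":["increments"]}

```bash
mkdir -p pics; python3 - <<'E'
from bench import read_state, imaging
import cv2, numpy as np
for n in ["scene","side","wrist"]:
    im=imaging.snapshot(n); cv2.imwrite(f"pics/{n}0.png",im[:,:,::-1])
    m=imaging.camera_model(n); print(n,{k:np.round(v,3).tolist() for k,v in m.items()})
print(read_state())
E
```

```text
scene {'K': [[502.715, 0.0, 322.846], [0.0, 502.715, 240.769], [0.0, 0.0, 1.0]], 'R': [[0.709, -0.706, -0.009], [-0.545, -0.538, -0.643], [0.449, 0.461, -0.766]], 't': [-212.805, 380.968, 1073.77]}
side {'K': [[523.357, 0.0, 319.747], [0.0, 523.357, 248.293], [0.0, 0.0, 1.0]], 'R': [[-0.844, -0.536, -0.006], [-0.259, 0.417, -0.871], [0.469, -0.734, -0.491]], 't': [469.014, 138.507, 1110.249]}
wrist {'K': [[361.93, 0.0, 316.466], [0.0, 361.93, 240.53], [0.0, 0.0, 1.0]], 'hand_eye': [[0.001, -0.964, -0.268, 67.021], [1.0, 0.001, 0.0, -0.646], [-0.0, -0.268, 0.964, -147.099], [0.0, 0.0, 0.0, 1.0]]}
{'time': 0.15, 'joints': array([ 9.69995939e-01,  1.50886457e-01,  1.43786031e+00,  2.74048359e-06,
        1.55380305e+00, -1.33978053e-01]), 'dq': array([ 0.00034679, -0.00275761, -0.00191013,  0.00092557,  0.00049953,
       -0.00017461]), 'tau': array([-2.01887606e-04, -7.13379192e+01, -5.71044195e+01, -2.65300823e-04,
        7.28847954e-03, -2.19666461e-06]), 'ee_pos': array([258.675549  , 513.31432406, 226.61714751]), 'eef_rot': array([ 2.31297526e-01,  9.72882945e-01, -4.46156152e-04, -1.73176835e-04]), 'ft_force': array([-0.47754846, -0.57886613,  0.59496842]), 'torque': array([ 0.0134068 , -0.02623061, -0.00861932]), 'finger_force': 0.0, 'opening': 0.9998201587579477}
```

View pics/scene0.png

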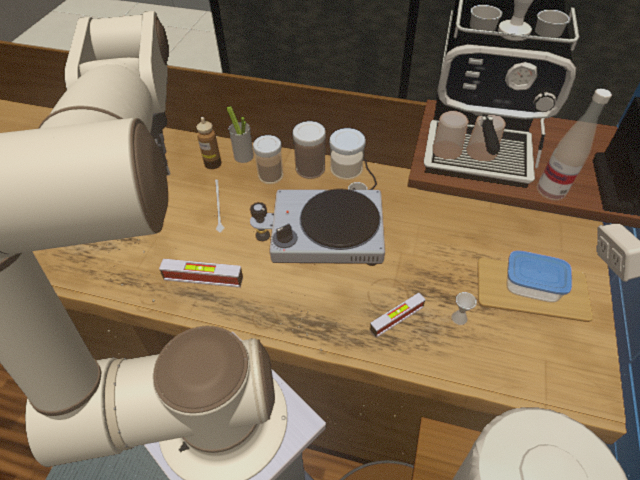

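View pics/side0.png

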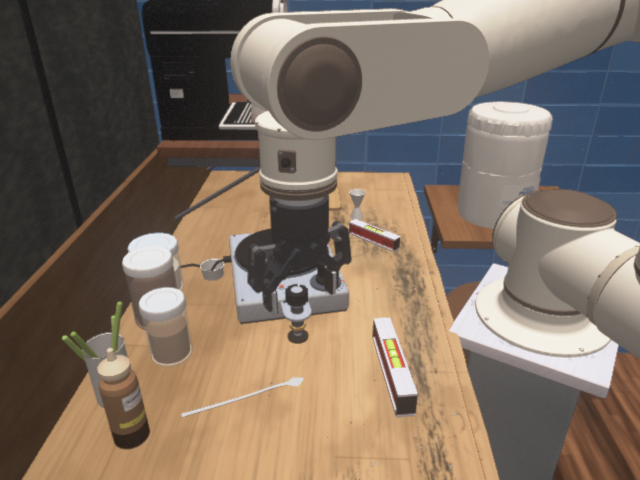

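The scene view shows the plate at about (340,217), the thermostat at (285,232), the foot knob at (260,211) and the small level at (397,313), with the jigger at (463,305). The side view shows the foot knob at (297,293) and the level at (374,234).

```bash
cat > h.py <<'E'
import numpy as np, cv2
from bench import read_state, imaging
from scipy.spatial.transform import Rotation as Ro
def ray(n,px,st=None):
    m=imaging.camera_model(n); K=np.array(m["K"]); d=np.linalg.inv(K)@[px[0],px[1],1]
    if n!="wrist":
        R=np.array(m["R"]);t=np.array(m["t"]); return -R.T@t, R.T@d
    T=np.array(m["hand_eye"]); Rt=Ro.from_quat(st["eef_rot"]).as_matrix()
    return Rt@T[:3,3]+st["ee_pos"], Rt@(T[:3,:3]@d)
def plane(n,px,z,st=None):
    o,d=ray(n,px,st); return o+d*(z-o[2])/d[2]
def tri(*rs):
    A=np.zeros((3,3));b=np.zeros(3)
    for o,d in rs:
        d=d/np.linalg.norm(d);P=np.eye(3)-np.outer(d,d);A+=P;b+=P@o
    X=np.linalg.solve(A,b); return X,[np.linalg.norm(np.cross(X-o,d/np.linalg.norm(d))) for o,d in rs]
E
python3 - <<'E'
from h import *
np.set_printoptions(precision=1,suppress=True)
for nm,a,b in [("foot",(259,207),(296,289)),("therm",(285,228),(326,272)),("level",(398,311),(374,232)),("jig",(465,298),(357,193)),("cup",(358,185),(212,265))]:
    print(nm,*tri(ray("scene",a),ray("side",b)))
for px in [(341,218)]: print("plate",plane("scene",px,89))
for px in [(275,191),(383,191),(383,248),(271,249)]: print("deck",plane("scene",px,76))
for px in [(371,326),(418,296),(425,301)]: print("lev",plane("scene",px,38))
E
```

```text
foot [397.2 334.  112.9] [np.float64(0.9923205492306119), np.float64(0.9923205492305169)]
therm [395.7 235.4 102.8] [np.float64(5.966024628616501), np.float64(5.966024628616661)]
level [ 452.5 -101.5   27.5] [np.float64(2.996510881922695), np.float64(2.9965108819226436)]
jig [ 562.7 -205.6   76.1] [np.float64(3.127241262069875), np.float64(3.1272412620699055)]
cup [698.4 255.9  33.6] [np.float64(5.725598487113869), np.float64(5.7255984871139045)]
plate [537.4 169.1  89. ]
deck [490.4 380.2  76. ]
deck [702.8 164.6  76. ]
deck [546.5  30.   76. ]
deck [344.3 229.7  76. ]
lev [374.1 -85.6  38. ]
lev [ 517.4 -111.2   38. ]
lev [ 517.9 -132.2   38. ]
```

View pics/wrist0.png

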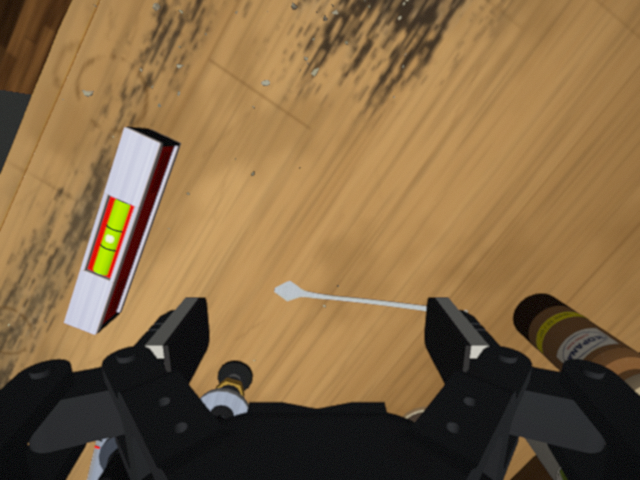

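The wrist view shows the larger, look-alike level and the foot knob at the lower edge, near (235,375). I'm moving over the knobs for a close view.

Emit:
apply_moves(
  increments="-0.5 -0.3 0 0 0 0;-1 -0.6 0 0 0 0;-1 -0.6 0 0 0 0;-1 -0.6 0 0 0 0;-1 -0.6 0 0 0 0;-1 -0.6 0 0 0 0;-1 -0.6 0 0 0 0;-1 -0.6 0 0 0 0",
)

```text
time: 0.82
ee_pos: [376.1, 326.7, 227.0]
eef_rot: [0.231, 0.973, -0.0, 0.0]
ft_force: [1.0, -0.3, -0.9]
opening: 0.996
finger_force: 0.0
```

Emit:
apply_moves(
  increments="-0.8 -0.4 0 0 0 0;-0.3 0 0 0 0 0;0 0 0 0 0 0;0 0 0 0 0 0",
)

```text
time: 1.15
ee_pos: [395.6, 307.2, 227.0]
eef_rot: [0.232, 0.973, -0.0, -0.0]
ft_force: [0.5, -0.7, 0.2]
opening: 1.002
finger_force: 0.0
```

```bash
python3 - <<'E'
from h import *
import pickle
s=read_state(); im=imaging.snapshot("wrist"); cv2.imwrite("pics/w1.png",im[:,:,::-1]); pickle.dump(s,open("w1.pkl","wb"))
print(s["time"],s["ee_pos"],s["joints"])
E
```

```text
1.15 [395.62046852 307.17910131 226.96781455] [ 5.06153364e-01 -4.71510308e-03  1.60365323e+00  1.84907861e-04
  1.54300015e+00 -5.96870052e-01]
```

View pics/w1.png

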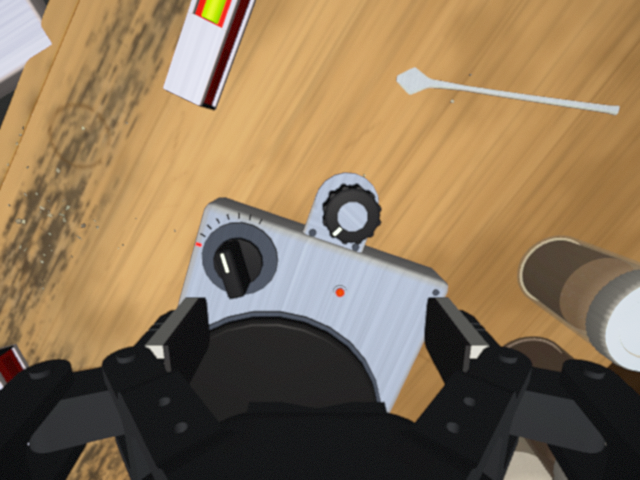

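The wrist view shows the foot knob top at (352,214) and the thermostat bar at about (232,268). Its white mark is near (224,262), and the disc is centred near (240,258).

```bash
python3 - <<'E'
from h import *
import pickle
np.set_printoptions(precision=1,suppress=True)
s=pickle.load(open("w1.pkl","rb"))
print("foot",*tri(ray("wrist",(352,215),s),ray("scene",(259,207)),ray("side",(296,289))))
print("therm disc",plane("wrist",(240,258),81,s), "bar",plane("wrist",(231,268),112,s))
for px in [(214,200),(446,283),(182,305)]: print("deck",plane("wrist",px,76,s))
im=cv2.imread("pics/w1.png"); c=im[190:320,180:310]; cv2.imwrite("pics/c1.png",cv2.resize(c,None,fx=4,fy=4,interpolation=cv2.INTER_CUBIC))
E
```

```text
foot [396.1 335.1 113. ] [np.float64(1.9564580241048013), np.float64(2.1313042380573335), np.float64(0.5029580874768624)]
therm disc [392.6 235.1  81. ] bar [390.5 235.6 112. ]
deck [340.  239.4  76. ]
deck [495.6 384.3  76. ]
deck [408.7 164.5  76. ]
```

View pics/c1.png

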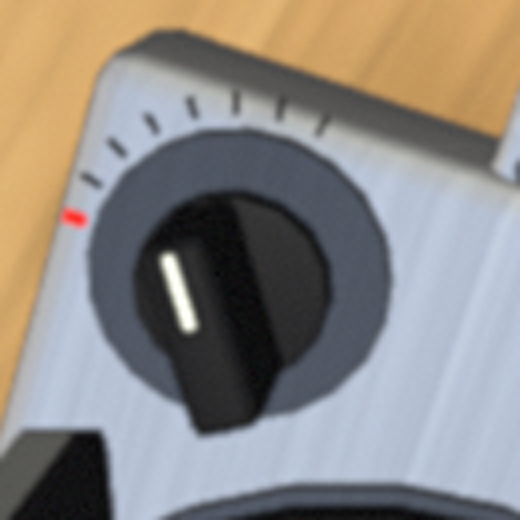

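```bash
cat >> h.py <<'E'
def toolth(st):
    x=Ro.from_quat(st["eef_rot"]).as_matrix()[:,0]; return np.degrees(np.arctan2(x[1],x[0]))
def delta(st,x,y,z):  # tool-frame shift in units of 25mm
    return Ro.from_quat(st["eef_rot"]).as_matrix().T@(np.array([x,y,z])-st["ee_pos"])/25
E
python3 - <<'E'
from h import *
import pickle
np.set_printoptions(precision=2,suppress=True)
s=pickle.load(open("w1.pkl","rb"))
P=lambda u,v,z: plane("wrist",(180+u/4,190+v/4),z,s)
for z in (105,110):
    a,b=P(167,257,z),P(190,330,z); d=a-b; print(a,b,np.degrees(np.arctan2(d[1],d[0])))
    print(P(205,325,z))
print(P(232,285,80),toolth(s))
print(delta(s,392,235,180))
E
```

```text
[378.87 232.26 105.  ] [393.96 228.56 105.  ] 166.24249282930992
[394.39 231.74 105.  ]
[378.07 234.2  110.  ] [392.88 230.57 110.  ] 166.24249282931
[393.3 233.7 110. ]
[394.58 231.76  80.  ] 153.19828835282723
[-1.17 -2.64  1.88]
```

Emit:
apply_moves(
  increments="0 0 0 0 0 -6.5;0 0 0 0 0 -6.5;-0.15 -0.7 0.3 0 0 0;-0.2 -0.9 0.6 0 0 0;-0.2 -0.9 0.6 0 0 0;-0.1 -0.44 0.3 0 0 0;0 0 0 0 0 0;0 0 0 0 0 0",
  claw=0.45,
)

```text
time: 1.87
ee_pos: [393.8, 232.5, 182.4]
eef_rot: [0.12, 0.993, 0.0, 0.0]
ft_force: [-0.4, 0.1, 0.0]
opening: 0.555
finger_force: 0.0
```

```bash
python3 - <<'E'
from h import *
import pickle
s=read_state(); im=imaging.snapshot("wrist"); pickle.dump(s,open("w2.pkl","wb"));cv2.imwrite("pics/w2.png",im[:,:,::-1])
print(s["time"],s["ee_pos"],toolth(s),s["opening"])
c=im[180:400,160:460,::-1]; cv2.imwrite("pics/c2.png",cv2.resize(c,None,fx=2.5,fy=2.5,interpolation=cv2.INTER_CUBIC))
E
```

```text
1.8667 [393.83514109 232.5490141  182.42883301] 166.23527244934175 0.554645238737738
```

View pics/c2.png

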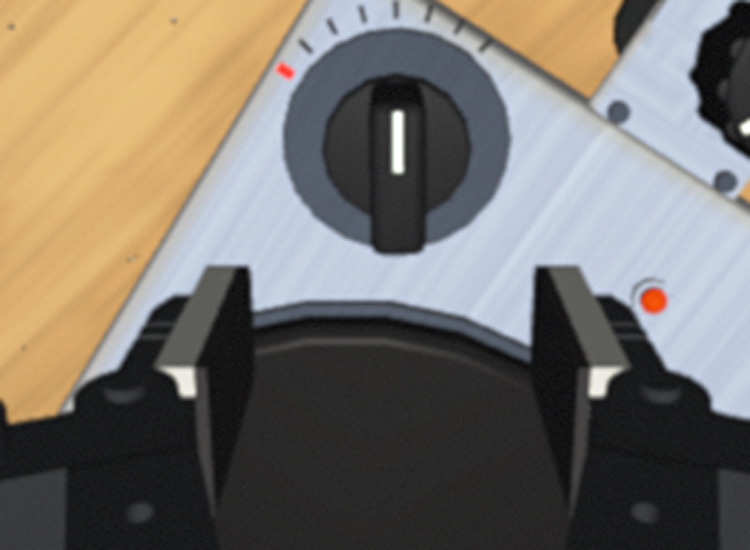

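The crop shows the bar upright and aligned with the tool. Its mark runs from crop (398,110) to (398,174), and the bar top spans rows 103 to 252.

```bash
python3 - <<'E'
from h import *
import pickle
np.set_printoptions(precision=2,suppress=True)
s1=pickle.load(open("w1.pkl","rb"));s=pickle.load(open("w2.pkl","rb"))
a,ea=tri(ray("wrist",(221.75,254.25),s1),ray("wrist",(319.2,224),s)); b,eb=tri(ray("wrist",(227.5,272.5),s1),ray("wrist",(319.2,249.6),s))
print(a,ea,b,eb)
z=(a[2]+b[2])/2
for zz in (z,110):
  e1=plane("wrist",(318.8,180+103/2.5),zz,s);e2=plane("wrist",(319,180+252/2.5),zz,s); print(zz,e1,e2,(e1+e2)/2,np.linalg.norm(e1-e2))
  c=(e1+e2)/2; print(delta(s,c[0],c[1],zz-7+6))
print("disc",plane("wrist",(160+397/2.5,180+147/2.5),80,s))
# foot
print("foot mark etc",*tri(ray("wrist",(352,215),s1),ray("side",(296,289))))
E
```

```text
[375.96 237.9  119.4 ] [np.float64(0.3965555513425955), np.float64(0.39655555134269826)] [390.79 234.29 119.54] [np.float64(0.1915571973310409), np.float64(0.19155719733103907)]
119.47236091484245 [373.83 238.15 119.47] [410.68 229.36 119.47] [392.25 233.76 119.47] 37.883579692621936
[0.07 0.03 2.56]
110 [375.88 237.72 110.  ] [414.39 228.53 110.  ] [395.13 233.12 110.  ] 39.591917797475816
[-0.04  0.03  2.94]
disc [394.87 233.32  80.  ]
foot mark etc [394.29 336.34 114.41] [np.float64(0.2721442569638834), np.float64(0.2721442569639065)]
```

Emit:
apply_moves(
  increments="0 0 0.7 0 0 0;0 0.03 1 0 0 0;0 0 0.6 0 0 0;0 0 0.4 0 0 0;0 0 0 0 0 0;0 0 0 0 0 0",
)

```text
time: 2.42
ee_pos: [394.3, 233.4, 115.2]
eef_rot: [0.119, 0.993, 0.0, 0.0]
ft_force: [-0.3, -0.7, 1.8]
opening: 0.552
finger_force: 0.0
```

Emit:
apply_moves(
  increments="0 0 0 0 0 0;0 0 0 0 0 0;0 0 0 0 0 0;0 0 0 0 0 0;0 0 0 0 0 0;0 0 0 0 0 0",
  claw=1,
  squeeze=30,
)

```text
time: 2.92
ee_pos: [394.2, 232.7, 114.8]
eef_rot: [0.12, 0.993, 0.0, 0.0]
ft_force: [-0.0, 0.2, 0.3]
opening: -0.003
finger_force: 0.0
```

```bash
python3 - <<'E'
from h import *
s=read_state(); print(s["time"],s["ee_pos"],toolth(s),s["opening"]*85,s["finger_force"],s["ft_force"],s["torque"],s["joints"])
E
```

```text
2.9167 [394.20877788 232.74591225 114.75336151] 166.2477632336146 -0.27085607269305517 0.0 [-0.02844541  0.16278751  0.29453693] [-0.03000886  0.00124226  0.00487685] [ 3.64830366e-01 -2.76897102e-02  1.85856075e+00 -7.12716521e-05
  1.31052681e+00 -9.65925821e-01]
```

```bash
python3 - <<'E'
from h import *
import pickle
s=read_state(); im=imaging.snapshot("wrist"); b=imaging.snapshot("side")
cv2.imwrite("pics/c3.png",np.hstack([im[180:480,160:480,::-1],cv2.resize(b[200:350,220:380],(320,300),interpolation=cv2.INTER_CUBIC)[:,:,::-1]]))
E
```

```text
(no output)
```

View pics/c3.png

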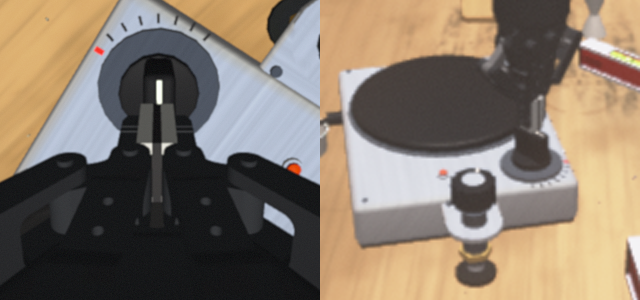

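```bash
python3 - <<'E'
from h import *
import pickle
np.set_printoptions(precision=2,suppress=True)
s=pickle.load(open("w2.pkl","rb"));n=read_state()
print(tri(ray("wrist",(319,251),s),ray("side",(326.5,268))))
m=imaging.camera_model("side")
def pr(X):
    c=np.array(m["R"])@X+np.array(m["t"]); u=np.array(m["K"])@c; u=u[:2]/u[2]; return u,((u[0]-220)*2+320,(u[1]-200)*2)
for X in ([394,233,90],[394,233,110],[394,233,80],[394.2,232.7,114.8]): print(X,pr(np.array(X)))
w=imaging.camera_model("wrist")
T=np.linalg.inv(np.array(w["hand_eye"])); 
for p in ([0,0,25],[0,0,19],[0,0,0],[0,0,10]):
    c=T@np.array(p+[1.]); u=np.array(w["K"])@c[:3]; u=u[:2]/u[2]; print(p,u,u-[160,180])
E
```

```text
(array([393.29, 232.4 , 107.94]), [np.float64(2.1059091108039842), np.float64(2.1059091108039585)])
[394, 233, 90] (array([325.07, 275.15]), (np.float64(530.1416439084013), np.float64(150.30700542596355)))
[394, 233, 110] (array([325.06, 266.88]), (np.float64(530.1263034651719), np.float64(133.756650691534)))
[394, 233, 80] (array([325.07, 279.23]), (np.float64(530.1492099448565), np.float64(158.46978047700043)))
[394.2, 232.7, 114.8] (array([325.06, 264.78]), (np.float64(530.111389541674), np.float64(129.55602591582874)))
[0, 0, 25] [317.84 277.33] [157.84  97.33]
[0, 0, 19] [317.89 281.79] [157.89 101.79]
[0, 0, 0] [318.04 298.04] [158.04 118.04]
[0, 0, 10] [317.96 289.05] [157.96 109.05]
```

```bash
python3 - <<'E'
from h import *
import pickle
np.set_printoptions(precision=2,suppress=True)
s=pickle.load(open("w2.pkl","rb"));n=read_state()
for z in (90,100,108,114): print(z,[plane("wrist",p,z,n) for p in ((319,258),(319,283))],[plane("wrist",p,z,s) for p in ((319.2,224),(319.2,249.6))])
im=imaging.snapshot("wrist"); im2=imaging.snapshot("side")
cv2.imwrite("pics/c4.png",np.hstack([cv2.resize(im[230:350,270:370,::-1],(400,480),interpolation=cv2.INTER_CUBIC),cv2.resize(im2[215:315,280:363,::-1],(398,480),interpolation=cv2.INTER_CUBIC)]))
E
```

```text
90 [array([384.16, 235.78,  90.  ]), array([397.17, 232.64,  90.  ])] [array([382.15, 236.61,  90.  ]), array([399.79, 232.35,  90.  ])]
100 [array([380.93, 236.49, 100.  ]), array([393.19, 233.53, 100.  ])] [array([379.91, 237.07, 100.  ]), array([396.81, 232.99, 100.  ])]
108 [array([378.35, 237.06, 108.  ]), array([390.  , 234.25, 108.  ])] [array([378.11, 237.45, 108.  ]), array([394.43, 233.5 , 108.  ])]
114 [array([376.41, 237.49, 114.  ]), array([387.61, 234.78, 114.  ])] [array([376.77, 237.73, 114.  ]), array([392.64, 233.89, 114.  ])]
```

View pics/c4.png

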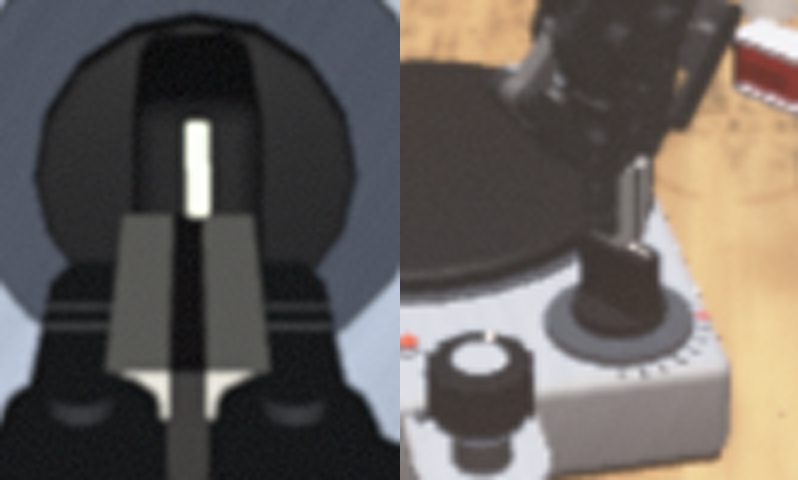

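The pads have shut just above the bar: the finger ends appear over the bar top at about z 108, near crop (190,215). The usable tip is therefore higher than I assumed. I'll reopen, go down in steps while watching the force, and regrip.

Emit:
apply_moves(
  increments="0 0 0 0 0 0;0 0 0 0 0 0;0 0 0 0 0 0;0 0 0 0 0 0;0 0 0.2 0 0 0;0 0 0.2 0 0 0;0 0 0.1 0 0 0;0 0 0 0 0 0",
  claw=0.45,
)

```text
time: 3.78
ee_pos: [393.7, 232.6, 101.2]
eef_rot: [0.12, 0.993, -0.0, -0.001]
ft_force: [-0.8, 0.1, -0.6]
opening: 0.549
finger_force: 0.0
```

Emit:
apply_moves(
  increments="0 0 0.1 0 0 0;0 0 0.1 0 0 0;0 0 0.1 0 0 0;0 0 0 0 0 0",
)

```text
time: 4.12
ee_pos: [394.0, 232.7, 94.1]
eef_rot: [0.12, 0.993, -0.0, -0.0]
ft_force: [1.0, 0.1, -0.6]
opening: 0.551
finger_force: 0.0
```

Emit:
apply_moves(
  increments="0 0 0 0 0 0;0 0 0 0 0 0;0 0 0 0 0 0;0 0 0 0 0 0;0 0 0 0 0 0;0 0 0 0 0 0",
  claw=1,
  squeeze=30,
)

```text
time: 4.62
ee_pos: [394.4, 233.4, 95.0]
eef_rot: [0.12, 0.993, 0.001, 0.0]
ft_force: [1.9, 8.0, -0.1]
opening: 0.152
finger_force: 33.5
```

Emit:
apply_moves(
  increments="0 0 0 0 0 -3;0 0 0 0 0 -6;0 0 0 0 0 -6;0 0 0 0 0 -6;0 0 0 0 0 -6;0 0 0 0 0 -6;0 0 0 0 0 -6;0 0 0 0 0 -3",
)

```text
time: 5.28
ee_pos: [394.4, 234.2, 95.0]
eef_rot: [-0.247, 0.969, 0.001, 0.001]
ft_force: [0.8, 15.5, -2.0]
opening: 0.156
finger_force: 33.2
```

Emit:
apply_moves(
  increments="0 0 0 0 0 -3;0 0 0 0 0 -2;0 0 0 0 0 -2;0 0 0 0 0 0;0 0 0 0 0 0",
)

```text
time: 5.7
ee_pos: [394.3, 234.3, 95.0]
eef_rot: [-0.303, 0.953, 0.001, 0.001]
ft_force: [0.6, 17.5, -1.7]
opening: 0.157
finger_force: 33.2
```

```bash
cat > st.py <<'E'
from h import *
np.set_printoptions(precision=2,suppress=True)
s=read_state(); print(s["time"],s["ee_pos"],"th",toolth(s)%360,"op",s["opening"]*85,s["finger_force"],s["ft_force"],s["torque"],s["joints"])
E
python3 st.py
```

```text
5.7 [394.34 234.34  94.99] th 215.28360013039202 op 13.378103739783896 33.18000018596649 [ 0.6  17.53 -1.73] [ 2.57 -0.13  0.03] [ 0.37 -0.01  1.88  0.    1.27 -1.82]
```

Emit:
apply_moves(
  increments="0 0 0 0 0 -2;0 0 0 0 0 -2;0 0 0 0 0 0;0 0 0 0 0 0",
)

```text
time: 6.03
ee_pos: [394.3, 234.4, 95.0]
eef_rot: [-0.336, 0.942, 0.001, 0.001]
ft_force: [-0.3, 18.1, -1.3]
opening: 0.153
finger_force: 33.2
```

```bash
python3 st.py
```

```text
6.0333 [394.31 234.41  95.  ] th 219.2833857745532 op 13.008161377481029 33.186032474040985 [-0.27 18.09 -1.33] [ 2.76 -0.06  0.05] [ 0.37 -0.01  1.88  0.    1.27 -1.89]
```

Emit:
apply_moves(
  increments="0 0 0 0 0 -2;0 0 0 0 0 -2;0 0 0 0 0 0;0 0 0 0 0 0",
)

```text
time: 6.37
ee_pos: [394.3, 234.5, 95.0]
eef_rot: [-0.369, 0.929, 0.002, 0.001]
ft_force: [-0.5, 18.7, -1.4]
opening: 0.156
finger_force: 33.2
```

```bash
python3 st.py
```

```text
6.3667 [394.26 234.49  94.99] th 223.28592134838323 op 13.253102606495801 33.199172616004944 [-0.5  18.66 -1.42] [ 2.87 -0.03  0.05] [ 0.37 -0.01  1.88  0.    1.27 -1.96]
```

Emit:
apply_moves(
  increments="0 0 0 0 0 -2;0 0 0 0 0 0;0 0 0 0 0 0",
)

```text
time: 6.62
ee_pos: [394.2, 234.5, 95.0]
eef_rot: [-0.385, 0.923, 0.002, 0.001]
ft_force: [-0.9, 19.3, -1.5]
opening: 0.153
finger_force: 34.3
```

```bash
python3 st.py
```

```text
6.6167 [394.24 234.54  94.99] th 225.25367235323066 op 13.039300471683196 34.26108330488205 [-0.86 19.34 -1.5 ] [ 2.95 -0.01 -0.56] [ 0.37 -0.01  1.88  0.    1.27 -2.  ]
```

Emit:
apply_moves(
  increments="0 0 0 0 0 -2;0 0 0 0 0 0;0 0 0 0 0 0",
)

```text
time: 6.87
ee_pos: [394.3, 234.6, 95.0]
eef_rot: [-0.401, 0.916, 0.002, 0.001]
ft_force: [-0.7, 19.0, -0.7]
opening: 0.155
finger_force: 42.8
```

```bash
python3 st.py
```

```text
6.8667 [394.26 234.58  95.03] th 227.230476043765 op 13.176321537389464 42.835926043953805 [-0.68 19.02 -0.66] [ 3.02  0.03 -1.  ] [ 0.37 -0.01  1.88  0.    1.27 -2.03]
```

Emit:
apply_moves(
  increments="0 0 0 0 0 -2;0 0 0 0 0 0;0 0 0 0 0 0",
)

```text
time: 7.12
ee_pos: [394.5, 234.8, 95.1]
eef_rot: [-0.416, 0.909, 0.002, 0.002]
ft_force: [1.3, 21.6, -2.9]
opening: 0.156
finger_force: 56.9
```

```bash
python3 st.py
```

```text
7.1167 [394.5  234.81  95.08] th 229.22725490171956 op 13.248954930613529 56.89582150429487 [ 1.26 21.59 -2.88] [ 3.56 -0.31 -1.01] [ 0.37 -0.01  1.88  0.    1.26 -2.07]
```

The end stop is reached: torque rose at θ≈224°. I'll ease back, release, lift, and carry the camera over to the level.

Emit:
apply_moves(
  increments="0 0 0 0 0 3;0 0 0 0 0 1;0 0 0 0 0 0",
)

```text
time: 7.37
ee_pos: [394.3, 234.7, 95.0]
eef_rot: [-0.384, 0.923, 0.002, 0.001]
ft_force: [0.7, 20.5, -1.8]
opening: 0.153
finger_force: 35.2
```

Emit:
apply_moves(
  increments="0 0 0 0 0 0;0 0 0 0 0 0;0 0 0 0 0 0;0 0 0 0 0 0;0 0 -0.4 0 0 0;0 0 -0.8 0 0 0;0 0 -0.8 0 0 7;0 0 -0.8 0 0 7",
  claw=0.4,
)

```text
time: 8.03
ee_pos: [394.1, 232.7, 166.2]
eef_rot: [-0.267, 0.964, -0.0, 0.0]
ft_force: [-0.1, -0.5, 0.1]
opening: 0.597
finger_force: 0.0
```

Emit:
apply_moves(
  increments="0 0 -0.8 0 0 7;0 0 -0.6 0 0 7;0 0 0 0 0 7;0 0 0 0 0 7;0 0 0 0 0 7;0 0 0 0 0 7;-0.2 -0.5 0 0 0 0;-0.35 -0.9 0 0 0 0",
)

```text
time: 8.7
ee_pos: [400.9, 196.5, 200.4]
eef_rot: [0.093, 0.996, 0.0, 0.0]
ft_force: [0.9, 0.3, 0.3]
opening: 0.602
finger_force: 0.0
```

Emit:
apply_moves(
  increments="-0.35 -0.9 0 0 0 0;-0.35 -0.9 0 0 0 0;-0.35 -0.9 0 0 0 0;-0.35 -0.9 0 0 0 0;-0.35 -0.9 0 0 0 0;-0.35 -0.9 0 0 0 0;-0.35 -0.9 0 0 0 0;-0.35 -0.9 0 0 0 0",
)

```text
time: 9.37
ee_pos: [436.3, 4.6, 200.5]
eef_rot: [0.094, 0.996, -0.0, 0.0]
ft_force: [-0.3, -0.3, -0.3]
opening: 0.599
finger_force: 0.0
```

Emit:
apply_moves(
  increments="-0.35 -0.9 0 0 0 0;-0.35 -0.9 0 0 0 0;-0.35 -0.9 0 0 0 0;-0.35 -0.9 0 0 0 0;-0.2 -0.5 0 0 0 0;0 0 0 0 0 0;0 0 0 0 0 0",
  claw=0.2,
)

```text
time: 9.95
ee_pos: [456.4, -102.4, 199.9]
eef_rot: [0.094, 0.996, 0.0, -0.0]
ft_force: [-0.3, 0.1, 0.2]
opening: 0.798
finger_force: 0.0
```

```bash
python3 st.py; python3 - <<'E'
from h import *
import pickle
s=read_state(); im=imaging.snapshot("wrist"); pickle.dump(s,open("w5.pkl","wb")); cv2.imwrite("pics/w5.png",im[:,:,::-1])
E
```

```text
9.95 [ 456.42 -102.39  199.86] th 169.1758115006319 op 67.791887807888 0.0 [-0.33  0.06  0.17] [-0.   -0.01 -0.04] [-0.39 -0.06  1.72  0.    1.49 -1.77]
```

View pics/w5.png

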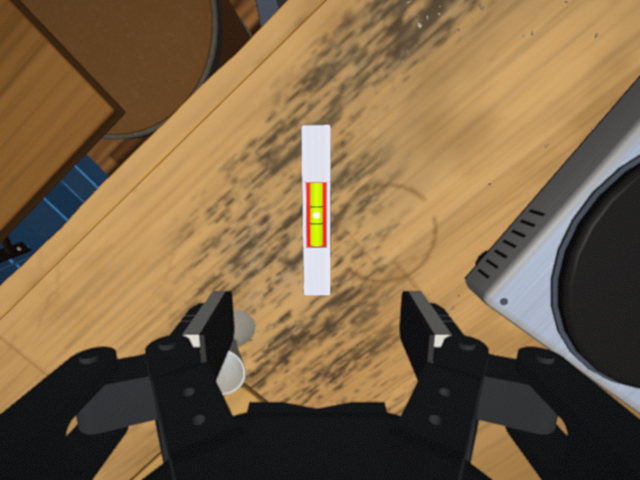

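The level stands almost aligned with the tool: its ends are at (316,125) and (317,295), with the vial over rows 182 to 247. The jigger is at about (235,350).

```bash
python3 - <<'E'
from h import *
import pickle
np.set_printoptions(precision=2,suppress=True)
s=pickle.load(open("w5.pkl","rb"))
im=cv2.imread("pics/w5.png"); g=im.min(axis=2); roi=np.zeros_like(g); roi[100:320,280:350]=1
m=((g>150)&(roi>0)); 
# add vial red/yellow
hsv=cv2.cvtColor(im,cv2.COLOR_BGR2HSV); m|=((hsv[:,:,1]>200)&(hsv[:,:,2]>200)&(roi>0))
ys,xs=np.nonzero(m); r=cv2.minAreaRect(np.c_[xs,ys].astype(np.float32)); print(r)
b=cv2.boxPoints(r); b=b[np.argsort(b[:,1])]; t=(b[0]+b[1])/2; e=(b[2]+b[3])/2
for z in (34,38,42):
    A,B=plane("wrist",t,z,s),plane("wrist",e,z,s); d=A-B; print(z,A,B,(A+B)/2,np.linalg.norm(d),np.degrees(np.arctan2(d[1],d[0])))
print(tri(ray("wrist",t,s),ray("scene",(373,329))),tri(ray("wrist",e,s),ray("scene",(421.5,298))))
E
```

```text
((315.5, 210.0), (170.0, 29.0), 90.0)
34 [378.32 -89.09  34.  ] [ 527.4  -117.53   34.  ] [ 452.86 -103.31   34.  ] 151.7745026836806 169.19886768468655
38 [378.47 -89.11  38.  ] [ 525.65 -117.19   38.  ] [ 452.06 -103.15   38.  ] 149.83472886832746 169.19886768468655
42 [378.62 -89.13  42.  ] [ 523.9  -116.84   42.  ] [ 451.26 -102.99   42.  ] 147.89495505297435 169.19886768468655
(array([378.08, -89.27,  23.94]), [np.float64(0.26465934087162374), np.float64(0.2646593408716312)]) (array([ 529.24, -117.41,   24.96]), [np.float64(2.1148639775729996), np.float64(2.1148639775729725)])
```

Emit:
apply_moves(
  increments="0.17 -0.06 1 0 0 0;0 0 1 0 0 0;0 0 1 0 0 0;0 0 1 0 0 0;0 0 1 0 0 0;0 0 1 0 0 0;0 0 0.4 0 0 0;0 0 0 0 0 0",
)

```text
time: 10.67
ee_pos: [451.0, -101.7, 38.0]
eef_rot: [0.093, 0.996, 0.001, -0.002]
ft_force: [-0.3, 0.2, -0.6]
opening: 0.805
finger_force: 0.0
```

Emit:
apply_moves(
  increments="0 0 0.15 0 0 0;0 0 0.15 0 0 0;0 0 0 0 0 0",
)

```text
time: 10.92
ee_pos: [452.4, -102.9, 32.7]
eef_rot: [0.094, 0.996, -0.0, 0.001]
ft_force: [-0.4, 0.2, -1.0]
opening: 0.802
finger_force: 0.0
```

Emit:
apply_moves(
  increments="0 0 0.1 0 0 0;0 0 0.1 0 0 0;0 0 0 0 0 0;0 0 0 0 0 0",
)

```text
time: 11.25
ee_pos: [452.0, -102.9, 27.1]
eef_rot: [0.094, 0.996, -0.0, -0.0]
ft_force: [0.3, -0.0, 0.3]
opening: 0.8
finger_force: 0.0
```

```bash
python3 st.py
```

```text
11.25 [ 452.03 -102.95   27.15] th 169.248187428138 op 67.97884646342753 0.0 [ 0.33 -0.02  0.26] [0.01 0.04 0.01] [-0.39  0.08  1.94 -0.    1.12 -1.77]
```

Emit:
apply_moves(
  increments="0 0 0 0 0 0;0 0 0 0 0 0;0 0 0 0 0 0;0 0 0 0 0 0;0 0 0 0 0 0;0 0 0 0 0 0",
  claw=1,
  squeeze=40,
)

```text
time: 11.75
ee_pos: [452.1, -102.9, 27.3]
eef_rot: [0.094, 0.996, -0.0, 0.0]
ft_force: [-2.9, -0.3, 6.2]
opening: 0.262
finger_force: 39.2
```

```bash
python3 st.py
```

```text
11.75 [ 452.14 -102.95   27.34] th 169.2569458958719 op 22.262334474645773 39.24633264541626 [-2.9  -0.31  6.21] [ 0.15  0.37 -0.  ] [-0.39  0.08  1.94 -0.    1.12 -1.77]
```

```bash
python3 - <<'E'
from h import *
np.set_printoptions(precision=2,suppress=True)
for n,roi,seed in (("scene",(295,175,390,255),(342,218)),("side",(220,215,340,320),None)):
    im=imaging.snapshot(n); cv2.imwrite(f"pics/{n}6.png",im[:,:,::-1])
    X=plane; 
    m=imaging.camera_model(n); c=np.array(m["R"])@[538,171,88]+np.array(m["t"]); u=np.array(m["K"])@c; u=(u[:2]/u[2]).astype(int)
    g=im.max(axis=2); mk=(g<70).astype(np.uint8); k,l,stt,_=cv2.connectedComponentsWithStats(mk)
    i=l[u[1],u[0]]; print(n,u,g[u[1],u[0]],stt[i])
    cs,_=cv2.findContours((l==i).astype(np.uint8),cv2.RETR_EXTERNAL,cv2.CHAIN_APPROX_NONE); h=cv2.convexHull(max(cs,key=len))[:,0]
    e=cv2.fitEllipse(max(cs,key=len)); print(e)
    P=np.array([plane(n,p,88) for p in h])[:,:2]
    A=np.c_[2*P,np.ones(len(P))]; s=np.linalg.lstsq(A,(P**2).sum(1),rcond=None)[0]; r=np.sqrt(s[2]+s[0]**2+s[1]**2); print("circle",s[:2],r,np.std(np.linalg.norm(P-s[:2],axis=1)))
E
```

```text
scene [340 217] 166 [     0      0    640    480 246665]
((311.0056457519531, 260.9541320800781), (510.79742431640625, 703.7998046875), 105.24581909179688)
circle [605.38 674.35] 1188.1011209268584 129.45198465108047
side [285 245] 67 [268 239  44  32 387]
((288.2991943359375, 258.1051330566406), (27.403642654418945, 35.400856018066406), 92.59420776367188)
circle [513.46 207.82] 59.264303715408026 9.497212526668818
```

```bash
python3 - <<'E'
from h import *
np.set_printoptions(precision=2,suppress=True)
im=cv2.imread("pics/scene0.png"); g=im.max(axis=2)
print(g[217,300:390:4],g[190:250:4,340])
for th in (60,70,80,90,100):
    mk=(g<th).astype(np.uint8); mk=cv2.morphologyEx(mk,cv2.MORPH_OPEN,np.ones((5,5))); k,l,stt,_=cv2.connectedComponentsWithStats(mk); i=l[217,340]; print(th,stt[i])
    if stt[i][4]>20000 or i==0: continue
    cs,_=cv2.findContours((l==i).astype(np.uint8),cv2.RETR_EXTERNAL,cv2.CHAIN_APPROX_NONE); c=max(cs,key=len)
    print(cv2.fitEllipse(c))
    P=np.array([plane("scene",p,88) for p in c[:,0]])[:,:2]
    A=np.c_[2*P,np.ones(len(P))]; s=np.linalg.lstsq(A,(P**2).sum(1),rcond=None)[0]; r=np.sqrt(s[2]+s[0]**2+s[1]**2); print("circle",s[:2],r,np.std(np.linalg.norm(P-s[:2],axis=1)))
E
```

```text
[ 98  65  64  66  63  58  58  59  63  61  55  61  63  61  60  62  62  60
  58  62 122 169 173] [59 60 63 67 65 59 57 62 59 56 65 61 65 64 63]
60 [     0      0    640    480 267919]
70 [ 301  190   78   54 3335]
((339.4554138183594, 216.5593719482422), (52.8679084777832, 78.37519073486328), 90.18809509277344)
circle [542.27 179.57] 98.4310532200505 5.314391667792951
80 [ 301  190   78   58 3609]
((339.6863098144531, 218.2172393798828), (57.18973159790039, 78.14729309082031), 90.05207824707031)
circle [538.68 175.32] 102.65821824413122 2.7653103647514006
90 [ 301  189   79   60 3711]
((339.8002014160156, 218.67019653320312), (58.70720672607422, 78.35980987548828), 90.49944305419922)
circle [537.89 174.15] 104.29000740767341 1.368291179450378
100 [ 301  189   79   61 3775]
((339.8106384277344, 218.88075256347656), (59.64842224121094, 78.48497009277344), 90.14944458007812)
circle [537.48 173.7 ] 105.24890980952514 1.5847397122109448
```

Emit:
apply_moves(
  increments="0 0 -0.4 0 0 0;0 0 -0.8 0 0 0;0 0 -1 0 0 0;0 0 -1 0 0 0;0 0 -1 0 0 4;0 0 -0.8 0 0 5;0 0 0 0 0 5;0 0 0 0 0 5",
)

```text
time: 12.52
ee_pos: [452.5, -103.1, 154.0]
eef_rot: [0.259, 0.966, -0.0, 0.001]
ft_force: [-0.3, 0.3, -3.3]
opening: 0.263
finger_force: 39.9
```

Emit:
apply_moves(
  increments="0 0 0 0 0 5;0 0 0 0 0 5;0 0 0 0 0 5;0 0 0 0 0 3.2;0.25 0.42 0 0 0 0;0.5 0.83 0 0 0 0;0.5 0.83 0 0 0 0;0.5 0.83 0 0 0 0",
)

```text
time: 13.18
ee_pos: [476.8, -20.9, 152.7]
eef_rot: [0.407, 0.914, -0.0, 0.0]
ft_force: [0.3, -0.5, -1.7]
opening: 0.264
finger_force: 39.9
```

Emit:
apply_moves(
  increments="0.5 0.83 0 0 0 0;0.5 0.83 0 0 0 0;0.5 0.83 0 0 0 0;0.5 0.83 0 0 0 0;0.5 0.83 0 0 0 0;0.5 0.83 0 0 0 0;0.5 0.83 0 0 0 0;0.5 0.83 0 0 0 0",
)

```text
time: 13.85
ee_pos: [533.1, 164.9, 152.6]
eef_rot: [0.406, 0.914, -0.0, 0.0]
ft_force: [0.1, -0.8, -1.8]
opening: 0.266
finger_force: 39.9
```

Emit:
apply_moves(
  increments="0.25 0.42 0 0 0 0;0 0 0 0 0 0;0 0 0 0 0 0",
)

```text
time: 14.1
ee_pos: [536.4, 175.4, 152.1]
eef_rot: [0.406, 0.914, -0.0, -0.0]
ft_force: [-0.7, 0.7, -2.1]
opening: 0.262
finger_force: 39.9
```

```bash
python3 st.py; python3 -c "
from h import *
s=read_state();print(delta(s,538,174.5,123))"
```

```text
14.1 [536.43 175.45 152.11] th 132.11757076263302 op 22.292502384452785 39.86375311855227 [-0.71  0.65 -2.15] [-0.03  0.02  0.06] [ 0.18  0.17  1.57 -0.    1.4  -0.56]
[-0.07010258  0.02190169  1.1643936 ]
```

Emit:
apply_moves(
  increments="-0.07 0 0.3 0 0 0;0 0 0.4 0 0 0;0 0 0.35 0 0 0;0 0 0.15 0 0 0;0 0 0 0 0 0",
)

```text
time: 14.52
ee_pos: [537.2, 173.6, 120.5]
eef_rot: [0.407, 0.914, -0.001, -0.001]
ft_force: [0.4, 0.9, -1.0]
opening: 0.266
finger_force: 39.8
```

Emit:
apply_moves(
  increments="0 0 0.06 0 0 0;0 0 0.04 0 0 0;0 0 0 0 0 0",
)

```text
time: 14.77
ee_pos: [537.9, 174.1, 119.7]
eef_rot: [0.406, 0.914, 0.0, 0.0]
ft_force: [-0.4, -0.3, -2.0]
opening: 0.265
finger_force: 39.9
```

Emit:
apply_moves(
  increments="0 0 0.05 0 0 0;0 0 0 0 0 0",
)

```text
time: 14.93
ee_pos: [537.8, 174.1, 118.3]
eef_rot: [0.406, 0.914, -0.0, 0.0]
ft_force: [-0.8, 0.5, -1.5]
opening: 0.267
finger_force: 39.9
```

Emit:
apply_moves(
  increments="0 0 0.05 0 0 0;0 0 0 0 0 0",
)

```text
time: 15.1
ee_pos: [537.8, 174.1, 116.9]
eef_rot: [0.406, 0.914, -0.0, -0.0]
ft_force: [-0.3, 0.5, -2.1]
opening: 0.264
finger_force: 39.9
```

Emit:
apply_moves(
  increments="0 0 0.04 0 0 0;0 0 0 0 0 0",
)

```text
time: 15.27
ee_pos: [537.8, 174.1, 116.0]
eef_rot: [0.406, 0.914, -0.0, -0.0]
ft_force: [-0.3, 0.1, -1.1]
opening: 0.263
finger_force: 39.9
```

Emit:
apply_moves(
  increments="0 0 0.04 0 0 0;0 0 0 0 0 0",
)

```text
time: 15.43
ee_pos: [537.9, 174.2, 115.5]
eef_rot: [0.406, 0.914, 0.0, 0.0]
ft_force: [-1.8, 0.4, 5.2]
opening: 0.265
finger_force: 40.6
```

Emit:
apply_moves(
  increments="0 0 0.03 0 0 0;0 0 0 0 0 0",
)

```text
time: 15.6
ee_pos: [538.1, 174.3, 115.4]
eef_rot: [0.406, 0.914, 0.0, 0.0]
ft_force: [-3.2, 0.9, 12.0]
opening: 0.266
finger_force: 41.4
```

Emit:
apply_moves(
  increments="0 0 -0.03 0 0 0;0 0 0 0 0 0",
)

```text
time: 15.77
ee_pos: [538.0, 174.2, 115.5]
eef_rot: [0.406, 0.914, 0.0, 0.0]
ft_force: [-1.5, 1.0, 6.3]
opening: 0.264
finger_force: 40.8
```

Emit:
apply_moves(
  increments="0 0 0 0 0 0;0 0 0 0 0 0;0 0 0 0 0 0;0 0 0 0 0 0;0 0 -0.3 0 0 0;0 0 -0.6 0 0 0;0 0 -0.8 0 0 0;0 0 -0.8 0 0 0",
  claw=0.3,
)

```text
time: 16.43
ee_pos: [537.6, 174.1, 178.6]
eef_rot: [0.406, 0.914, -0.0, -0.0]
ft_force: [0.7, -0.9, 0.1]
opening: 0.703
finger_force: 0.0
```

Emit:
apply_moves(
  increments="0 0 0 0 0 0;0 0 0 0 0 0;0 0 0 0 0 0;0 0 0 0 0 0;0 0 0 0 0 0;0 0 0 0 0 0",
)

```text
time: 16.93
ee_pos: [537.6, 174.1, 177.0]
eef_rot: [0.406, 0.914, -0.0, -0.0]
ft_force: [-1.1, -0.1, 0.9]
opening: 0.699
finger_force: 0.0
```

```bash
python3 st.py; python3 - <<'E'
from h import *
import pickle
s=read_state(); im=imaging.snapshot("wrist"); pickle.dump(s,open("w7.pkl","wb")); cv2.imwrite("pics/w7.png",im[:,:,::-1])
cv2.imwrite("pics/c7.png",cv2.resize(im[80:380,200:440,::-1],None,fx=2,fy=2,interpolation=cv2.INTER_CUBIC))
E
```

```text
16.9333 [537.63 174.07 176.99] th 132.0537295157258 op 59.41155753601156 0.0 [-1.12 -0.06  0.9 ] [-0.05  0.03 -0.  ] [ 0.18  0.15  1.54 -0.    1.45 -0.56]
```

View pics/c7.png

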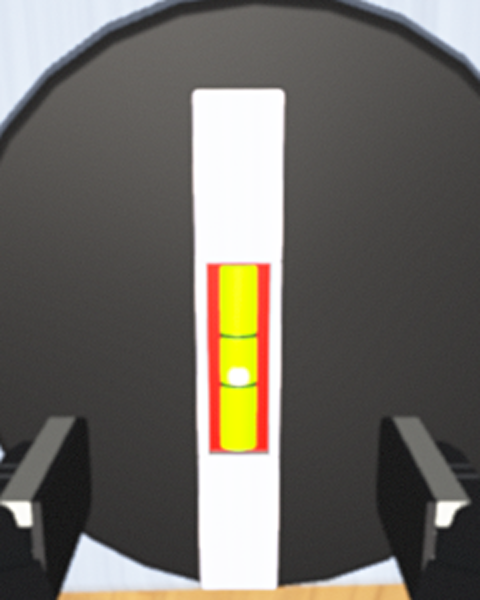

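The level lies on the plate with its vial over crop rows 265 to 452. The lines are at rows 336 and 385 and the bubble is at (238,376), so it sits towards the high end. I've used all 10 views, so from here I'll measure by code.

```bash
cat > bub.py <<'E'
from h import *
np.set_printoptions(precision=2,suppress=True)
def bub(im,s,verbose=True):
    """im BGR; bubble offset in mm (+ = tool +x)"""
    hsv=cv2.cvtColor(im,cv2.COLOR_BGR2HSV); h,S,v=cv2.split(hsv)
    y=((h>22)&(h<45)&(S>150)&(v>120)).astype(np.uint8)
    k,l,st,c=cv2.connectedComponentsWithStats(cv2.morphologyEx(y,cv2.MORPH_CLOSE,np.ones((9,3))))
    i=1+np.argmax(st[1:,4]); x0,y0,w,hh,_=st[i]
    box=im[y0:y0+hh,x0:x0+w].astype(float)
    wb=np.clip(box[:,:,0]-110,0,None); yy=np.arange(hh)[:,None]; xx=np.arange(w)[None]
    by=y0+(wb*yy).sum()/wb.sum(); bx=x0+(wb*xx).sum()/wb.sum()
    p=np.r_[box[:,1:4].mean((1,2))[None],box[:,-4:-1].mean((1,2))[None]].mean(0) if w>9 else box.mean((1,2))
    side=np.r_[box[:,2:max(3,w//4)].max(2).mean(1)]
    q=cv2.GaussianBlur(side.reshape(-1,1),(1,15),0).ravel()-side
    a=int(hh*.2); b=int(hh*.8); mid=hh//2
    l1=a+np.argmax(q[a:mid]); l2=mid+np.argmax(q[mid:b])
    sub=lambda j:(q[j-1:j+2].clip(0)*np.arange(j-1,j+2)).sum()/q[j-1:j+2].clip(0).sum()
    L1,L2=y0+sub(l1),y0+sub(l2)
    z=125
    P=[plane("wrist",(bx,r),z,s) for r in (L1,L2,by)]; R=Ro.from_quat(s["eef_rot"]).as_matrix()[:,0]
    f=[R@p for p in P]; off=f[2]-(f[0]+f[1])/2
    if verbose: print("box",(x0,y0,w,hh),"lines",L1,L2,"bub",bx,by,"sep",f[0]-f[1],"off",off,"mid",(P[0]+P[1])/2)
    return off
if __name__=="__main__":
    import pickle
    bub(cv2.imread("pics/w7.png"),pickle.load(open("w7.pkl","rb")))
    s=read_state(); im=imaging.snapshot("wrist"); cv2.imwrite("pics/last.png",im[:,:,::-1]); print(s["time"]); bub(im[:,:,::-1].copy(),s)
E
python3 bub.py; python3 - <<'E'
from h import *
# knob in w1 & level geometry
import pickle
s=pickle.load(open("w7.pkl","rb"))
for z in(122,125,128):
    a,b=plane("wrist",(319.2,125),z,s),plane("wrist",(319.5,374),z,s); print(z,a,b,(a+b)/2,np.linalg.norm(a-b))
im=cv2.imread("pics/w1.png"); g=im.max(axis=2); print(g[195:240:3,320:392:3])
E
```

```text
box (np.int32(310), np.int32(213), np.int32(18), np.int32(92)) lines 247.62495076516717 272.30742225262475 bub 318.7757885763001 267.9697830823151 sep 15.068820035007121 off -4.844118806377537 mid [538.51 174.61 125.  ]
16.9833
box (np.int32(310), np.int32(212), np.int32(18), np.int32(93)) lines 247.56233252661707 272.1925175206308 bub 318.639965629177 267.8234676341417 sep 15.045802404407539 off -4.811678116111068 mid [538.5  174.58 125.  ]
122 [488.4540501  230.14445606 122.        ] [591.58751769 116.82469771 122.        ] [540.0207839  173.48457688 122.        ] 153.22493194285087
125 [488.51742074 230.04527486 125.        ] [590.12016362 118.4074279  125.        ] [539.31879218 174.22635138 125.        ] 150.95074109523046
128 [488.58079138 229.94609367 128.        ] [588.65280956 119.99015809 128.        ] [538.61680047 174.96812588 128.        ] 148.67655024761004
[[212 216 213  63  63  43  57  65  66  65  66  67  61  61  59  58  46  44
  128 179 196 200 213 217]
 [214 215 163  25  50  62  64  63  65  63  62  63  62  60  59  60  56  50
   95 191 200 209 218 218]
 [217 187  44 
[... 599 characters left out ...]
65  44  56  56  52 185 214 212 215 219 222 216 211 217 220  59  48
   50  44 153 203 199 201]
 [211  83  44  54  53  52 132 217 214 214 216 215 222 216 211 171  46  49
   46  43  83 200 199 204]
 [220 158  45  51  52  51  48 189 215 213 213 216 215 222 211  64  47  47
   44  54 161 198 200 205]
 [211 216 185  39  52  51 221 169 169 215 214 213 217 186  98  48  47  45
   48 181 199 196 204 208]
 [213 214 215 109  53 234 255  95  43  87 128 123  93  46  46  47  47  45
  131 198 195 198 207 200]
 [215 214 214 137 112 253  91  45  48  47  48  46  45  46  46  44  44  38
  162 197 194 204 202 197]
 [216 220 217 212 105 106  39  49  48  47  45  46  48  46  42  49 111 142
  195 191 199 206 194 203]]
```

Emit:
apply_moves(
  increments="0.5 0 0 0 0 0;1 0.03 0 0 0 0;1 0.03 0 0 0 0;1 0.03 0 0 0 0;1 0 0 0 0 0;1 0 0 0 0 0;1 0 0 0 0 0;1 0 0 0 0 0",
  claw=0.24,
)

```text
time: 17.7
ee_pos: [412.4, 315.9, 177.6]
eef_rot: [0.406, 0.914, 0.0, -0.0]
ft_force: [0.1, -0.1, 0.2]
opening: 0.76
finger_force: 0.0
```

Emit:
apply_moves(
  increments="0.8 0 0 0 0 0;0.3 0 0 0 0 0;0 0 0 0 0 0;0 0 0 0 0 0",
)

```text
time: 18.03
ee_pos: [395.4, 335.2, 177.5]
eef_rot: [0.406, 0.914, -0.0, 0.0]
ft_force: [0.4, -0.1, 0.4]
opening: 0.755
finger_force: 0.0
```

```bash
python3 - <<'E'
from h import *
import pickle
np.set_printoptions(precision=2,suppress=True)
s=read_state(); im=imaging.snapshot("wrist"); pickle.dump(s,open("w8.pkl","wb")); cv2.imwrite("pics/w8.png",im[:,:,::-1])
print(s["time"],s["ee_pos"],toolth(s))
m=imaging.camera_model("wrist"); T=np.array(m["hand_eye"]); Rt=Ro.from_quat(s["eef_rot"]).as_matrix()
c=np.linalg.inv(T)@np.r_[Rt.T@(np.array([395,335.5,114])-s["ee_pos"]),1]; u=(np.array(m["K"])@c[:3]);u=u[:2]/u[2]; print("pred",u)
mk=(im.min(axis=2)>120).astype(np.uint8); x,y=map(int,u); roi=np.zeros_like(mk); roi[y-45:y+45,x-45:x+45]=1
k,l,st,cc=cv2.connectedComponentsWithStats(mk*roi)
for i in range(1,k):
    if st[i][4]>60: print(st[i],cc[i])
# black knob
bk=((im.max(axis=2)<90)*roi).astype(np.uint8); k,l,st,cc=cv2.connectedComponentsWithStats(bk)
for i in range(1,k):
    if st[i][4]>200: print("blk",st[i],cc[i])
E
```

```text
18.0333 [395.41 335.21 177.55] 132.10682525287118
pred [316.76 252.91]
[279 207  76  45 968] [316.48 219.08]
[ 300  236   35   46 1022] [316.32 254.37]
[ 271  250   90   47 1665] [317.24 285.29]
blk [ 282  211   71   75 2779] [317.24 246.08]
```

Emit:
apply_moves(
  increments="0 0 0.5 0 0 0;0 0 0.9 0 0 0;0 0 0.9 0 0 0;0 0 0.5 0 0 0;0 0 0.28 0 0 0;0 0 0 0 0 0",
)

```text
time: 18.58
ee_pos: [395.5, 334.3, 99.3]
eef_rot: [0.407, 0.914, -0.001, -0.001]
ft_force: [-0.5, 0.3, -0.4]
opening: 0.761
finger_force: 0.0
```

Emit:
apply_moves(
  increments="0 0 0 0 0 0;0 0 0 0 0 0;0 0 0 0 0 0;0 0 0 0 0 0;0 0 0 0 0 0",
  claw=1,
  squeeze=40,
)

```text
time: 19.0
ee_pos: [396.0, 335.2, 102.0]
eef_rot: [0.406, 0.914, 0.0, 0.001]
ft_force: [-2.9, -4.0, 6.0]
opening: 0.465
finger_force: 39.5
```

```bash
python3 st.py
```

```text
19.0 [395.97 335.18 101.99] th 132.0538675233273 op 39.49904365350888 39.456303119659424 [-2.86 -4.    5.95] [-0.8   0.39  0.05] [ 0.55  0.11  1.74 -0.    1.29 -0.18]
```

Emit:
apply_moves(
  increments="0 0 -0.01 0 0 6;0 0 -0.01 0 0 6;0 0 -0.01 0 0 6;0 0 -0.01 0 0 6;0 0 -0.01 0 0 6;0 0 -0.01 0 0 6;0 0 -0.01 0 0 6;0 0 -0.01 0 0 6",
)

```text
time: 19.67
ee_pos: [395.1, 334.3, 103.9]
eef_rot: [0.744, 0.668, -0.001, 0.0]
ft_force: [-11.5, -16.1, 15.4]
opening: 0.469
finger_force: 40.2
```

Emit:
apply_moves(
  increments="0 0 -0.01 0 0 6;0 0 -0.01 0 0 6;0 0 -0.01 0 0 6;0 0 0 0 0 1;0 0 0 0 0 0",
)

```text
time: 20.08
ee_pos: [394.7, 334.3, 104.8]
eef_rot: [0.844, 0.537, -0.001, 0.0]
ft_force: [-15.2, -15.2, 17.8]
opening: 0.462
finger_force: 40.5
```

```bash
python3 st.py
```

```text
20.0833 [394.71 334.31 104.76] th 64.95274103953999 op 39.2800638132645 40.47493636608124 [-15.19 -15.22  17.78] [-2.46  2.6  -0.05] [ 0.55  0.11  1.74 -0.    1.3   0.99]
```

Emit:
apply_moves(
  increments="0 0 0 0 0 0;0 0 0 0 0 0;0 0 0 0 0 0;0 0 0 0 0 0;0 0 -0.4 0 0 0;0 0 -0.8 0 0 0;0 0 -0.9 0 0 -6.7;0 0 -0.9 0 0 -6.7",
  claw=0.24,
)

```text
time: 20.75
ee_pos: [395.4, 335.2, 180.0]
eef_rot: [0.773, 0.634, -0.0, 0.0]
ft_force: [0.6, 0.2, -0.2]
opening: 0.758
finger_force: 0.0
```

Emit:
apply_moves(
  increments="0 0 0 0 0 -6.7;0 0 0 0 0 -6.7;0 0 0 0 0 -6.7;0 0 0 0 0 -6.7;0 0 0 0 0 -6.7;0 0 0 0 0 -6.7;0 0 0 0 0 -6.7;0 0 0 0 0 -6.7",
)

```text
time: 21.42
ee_pos: [395.6, 335.3, 179.2]
eef_rot: [0.404, 0.915, 0.0, 0.0]
ft_force: [-0.1, -0.2, -0.0]
opening: 0.762
finger_force: 0.0
```

Emit:
apply_moves(
  increments="-0.5 0 0 0 0 0;-1 0 0 0 0 0;-1 0 0 0 0 0;-1 0 0 0 0 0;-1 0 0 0 0 0;-1 0 0 0 0 0;-1 0 0 0 0 0;-1 0 0 0 0 0",
)

```text
time: 22.08
ee_pos: [522.2, 194.3, 179.0]
eef_rot: [0.408, 0.913, 0.0, 0.0]
ft_force: [1.0, 0.2, -0.4]
opening: 0.756
finger_force: 0.0
```

Emit:
apply_moves(
  increments="-0.8 0 0 0 0 0;-0.3 -0.08 0 0 0 0;0 0 0 0 0 0;0 0 0 0 0 0",
)

```text
time: 22.42
ee_pos: [537.8, 174.1, 178.5]
eef_rot: [0.407, 0.913, -0.0, -0.0]
ft_force: [-1.0, 1.6, -0.1]
opening: 0.76
finger_force: 0.0
```

```bash
python3 st.py; python3 bub.py | tail -2
```

```text
22.4167 [537.83 174.14 178.51] th 131.927621448686 op 64.62866842712602 0.0 [-1.03  1.56 -0.09] [ 0.01 -0.03 -0.  ] [ 0.18  0.15  1.53  0.    1.46 -0.56]
22.4167
box (np.int32(310), np.int32(214), np.int32(18), np.int32(92)) lines 249.26289717843736 273.56395155328244 bub 318.31528720866214 261.4516425032116 sep 14.984173754938894 off 0.04733889889180887 mid [539.49 173.48 125.  ]
```

The bubble is within 0.05 mm of centre. Next I'll close the gripper and press on the rail 45 mm from the middle.

Emit:
apply_moves(
  increments="-0.4 0 0 0 0 0;-0.8 0 0 0 0 0;-0.6 0 0 0 0 0;0 0 0.2 0 0 0;0 0 0.4 0 0 0;0 0 0.2 0 0 0;0 0 0 0 0 0",
  claw=1,
  squeeze=20,
)

```text
time: 23.05
ee_pos: [567.2, 141.2, 156.5]
eef_rot: [0.406, 0.914, -0.001, -0.001]
ft_force: [0.2, 0.3, -0.6]
opening: 0.002
finger_force: 0.0
```

Emit:
apply_moves(
  increments="0 0 0.1 0 0 0;0 0 0.1 0 0 0;0 0 0.1 0 0 0;0 0 0 0 0 0",
)

```text
time: 23.38
ee_pos: [567.9, 141.0, 150.4]
eef_rot: [0.406, 0.914, -0.0, -0.0]
ft_force: [-0.4, -0.9, -1.4]
opening: -0.001
finger_force: 0.0
```

Emit:
apply_moves(
  increments="0 0 0.08 0 0 0;0 0 0.08 0 0 0;0 0 0.08 0 0 0;0 0 0 0 0 0",
)

```text
time: 23.72
ee_pos: [568.0, 140.8, 144.4]
eef_rot: [0.406, 0.914, -0.0, -0.0]
ft_force: [-0.3, 0.2, 0.1]
opening: 0.001
finger_force: 0.0
```

```bash
python3 st.py
```

```text
23.7167 [568.01 140.83 144.39] th 132.05270140805243 op 0.07159228748722196 0.0 [-0.27  0.21  0.06] [-0.01 -0.01 -0.02] [ 0.11  0.21  1.53 -0.    1.4  -0.62]
```

Emit:
apply_moves(
  increments="0 0 0.06 0 0 0;0 0 0.06 0 0 0;0 0 0.06 0 0 0;0 0 0 0 0 0",
)

```text
time: 24.05
ee_pos: [568.0, 140.8, 139.9]
eef_rot: [0.406, 0.914, -0.0, -0.0]
ft_force: [-0.5, -0.2, 0.6]
opening: -0.003
finger_force: 0.0
```

Emit:
apply_moves(
  increments="0 0 0.04 0 0 0;0 0 0.04 0 0 0;0 0 0 0 0 0",
)

```text
time: 24.3
ee_pos: [568.1, 140.9, 138.1]
eef_rot: [0.406, 0.914, -0.0, -0.0]
ft_force: [0.9, -0.5, -0.3]
opening: 0.002
finger_force: 0.0
```

Emit:
apply_moves(
  increments="0 0 0.04 0 0 0;0 0 0 0 0 0",
)

```text
time: 24.47
ee_pos: [568.1, 140.9, 137.2]
eef_rot: [0.406, 0.914, -0.0, -0.0]
ft_force: [-1.1, 0.6, -0.7]
opening: 0.001
finger_force: 0.0
```

Emit:
apply_moves(
  increments="0 0 0.04 0 0 0;0 0 0 0 0 0",
)

```text
time: 24.63
ee_pos: [568.1, 140.9, 136.2]
eef_rot: [0.406, 0.914, -0.0, -0.0]
ft_force: [-0.2, -0.7, -0.3]
opening: -0.001
finger_force: 0.0
```

Emit:
apply_moves(
  increments="0 0 0.04 0 0 0;0 0 0 0 0 0",
)

```text
time: 24.8
ee_pos: [568.1, 140.9, 135.2]
eef_rot: [0.406, 0.914, -0.0, -0.0]
ft_force: [0.6, -0.7, 0.2]
opening: 0.002
finger_force: 0.0
```

Emit:
apply_moves(
  increments="0 0 0.04 0 0 0;0 0 0 0 0 0",
)

```text
time: 24.97
ee_pos: [568.1, 140.9, 134.1]
eef_rot: [0.406, 0.914, -0.0, -0.0]
ft_force: [-1.1, 0.1, -0.7]
opening: 0.001
finger_force: 0.0
```

Emit:
apply_moves(
  increments="0 0 0.04 0 0 0;0 0 0 0 0 0",
)

```text
time: 25.13
ee_pos: [568.1, 140.9, 133.1]
eef_rot: [0.406, 0.914, -0.0, -0.0]
ft_force: [-0.4, -0.3, -0.4]
opening: -0.0
finger_force: 0.0
```

Emit:
apply_moves(
  increments="0 0 0.04 0 0 0;0 0 0 0 0 0",
)

```text
time: 25.3
ee_pos: [568.1, 140.9, 132.2]
eef_rot: [0.406, 0.914, -0.0, -0.0]
ft_force: [0.1, -1.1, 0.0]
opening: -0.002
finger_force: 0.0
```

Emit:
apply_moves(
  increments="0 0 0.04 0 0 0;0 0 0 0 0 0",
)

```text
time: 25.47
ee_pos: [568.1, 140.8, 131.2]
eef_rot: [0.406, 0.914, -0.0, -0.0]
ft_force: [-0.3, -0.3, -0.2]
opening: 0.002
finger_force: 0.0
```

Emit:
apply_moves(
  increments="0 0 0.04 0 0 0;0 0 0 0 0 0",
)

```text
time: 25.63
ee_pos: [568.1, 140.9, 130.1]
eef_rot: [0.406, 0.914, -0.0, -0.0]
ft_force: [-0.4, 0.3, -0.5]
opening: -0.003
finger_force: 0.0
```

Emit:
apply_moves(
  increments="0 0 0.04 0 0 0;0 0 0 0 0 0",
)

```text
time: 25.8
ee_pos: [568.1, 140.9, 129.1]
eef_rot: [0.406, 0.914, -0.0, -0.0]
ft_force: [-0.4, -0.4, -0.5]
opening: -0.002
finger_force: 0.0
```

Emit:
apply_moves(
  increments="0 0 0.03 0 0 0;0 0 0 0 0 0",
)

```text
time: 25.97
ee_pos: [568.1, 140.9, 128.5]
eef_rot: [0.406, 0.914, -0.0, -0.0]
ft_force: [0.1, -0.3, 0.8]
opening: 0.003
finger_force: 0.0
```

Emit:
apply_moves(
  increments="0 0 0.03 0 0 0;0 0 0 0 0 0",
)

```text
time: 26.13
ee_pos: [568.1, 140.9, 127.7]
eef_rot: [0.406, 0.914, -0.0, -0.0]
ft_force: [-0.2, 0.6, 0.1]
opening: 0.002
finger_force: 0.0
```

Emit:
apply_moves(
  increments="0 0 0.03 0 0 0;0 0 0 0 0 0",
)

```text
time: 26.3
ee_pos: [568.1, 140.8, 127.0]
eef_rot: [0.406, 0.914, -0.0, -0.0]
ft_force: [-0.0, 0.3, -0.1]
opening: -0.001
finger_force: 0.0
```

Emit:
apply_moves(
  increments="0 0 0.03 0 0 0;0 0 0 0 0 0",
)

```text
time: 26.47
ee_pos: [568.1, 140.9, 126.2]
eef_rot: [0.406, 0.914, -0.0, -0.0]
ft_force: [0.2, -1.4, -0.3]
opening: 0.001
finger_force: 0.0
```

Emit:
apply_moves(
  increments="0 0 0.03 0 0 0;0 0 0 0 0 0",
)

```text
time: 26.63
ee_pos: [568.1, 140.9, 125.4]
eef_rot: [0.406, 0.914, -0.0, -0.0]
ft_force: [0.5, -0.0, -0.3]
opening: 0.002
finger_force: 0.0
```

Emit:
apply_moves(
  increments="0 0 0.03 0 0 0;0 0 0 0 0 0",
)

```text
time: 26.8
ee_pos: [568.1, 140.8, 124.7]
eef_rot: [0.406, 0.914, -0.0, -0.0]
ft_force: [-0.5, -0.4, -0.9]
opening: 0.001
finger_force: 0.0
```

Emit:
apply_moves(
  increments="0 0 0.03 0 0 0;0 0 0 0 0 0",
)

```text
time: 26.97
ee_pos: [568.1, 140.8, 123.9]
eef_rot: [0.406, 0.914, -0.0, -0.0]
ft_force: [0.3, -0.4, 0.1]
opening: -0.001
finger_force: 0.0
```

Emit:
apply_moves(
  increments="0 0 0.03 0 0 0;0 0 0 0 0 0",
)

```text
time: 27.13
ee_pos: [568.1, 140.9, 123.2]
eef_rot: [0.406, 0.914, -0.0, -0.0]
ft_force: [-0.7, -0.9, -1.3]
opening: -0.002
finger_force: 0.0
```

Emit:
apply_moves(
  increments="0 0 0.03 0 0 0;0 0 0 0 0 0",
)

```text
time: 27.3
ee_pos: [568.3, 140.9, 122.9]
eef_rot: [0.406, 0.914, 0.0, 0.0]
ft_force: [-0.1, 0.7, 4.5]
opening: -0.001
finger_force: 2.2
```

```bash
python3 - <<'E'
from h import *
im=imaging.snapshot("wrist"); cv2.imwrite("pics/w9.png",im[:,:,::-1])
v=im.min(axis=2)
for y in range(140,300,8): 
    r=np.nonzero(v[y,250:390]>170)[0]; print(y,(r.min()+250,r.max()+250,len(r)) if len(r) else None)
E
```

```text
140 (np.int64(288), np.int64(349), 14)
148 (np.int64(288), np.int64(349), 15)
156 (np.int64(288), np.int64(349), 15)
164 (np.int64(288), np.int64(348), 14)
172 (np.int64(288), np.int64(348), 15)
180 (np.int64(289), np.int64(348), 14)
188 (np.int64(289), np.int64(348), 14)
196 (np.int64(289), np.int64(348), 26)
204 (np.int64(289), np.int64(348), 25)
212 (np.int64(289), np.int64(348), 15)
220 (np.int64(290), np.int64(347), 13)
228 (np.int64(290), np.int64(347), 14)
236 (np.int64(290), np.int64(347), 14)
244 (np.int64(290), np.int64(347), 14)
252 (np.int64(290), np.int64(347), 14)
260 (np.int64(291), np.int64(347), 13)
268 (np.int64(291), np.int64(346), 14)
276 (np.int64(291), np.int64(346), 56)
284 (np.int64(291), np.int64(346), 26)
292 (np.int64(291), np.int64(346), 22)
```

Emit:
apply_moves(
  increments="0 0 0.025 0 0 0;0 0 0 0 0 0;0 0 0 0 0 0;0 0 0 0 0 0;0 0 0 0 0 0;0 0 0 0 0 0",
)

```text
time: 27.85
ee_pos: [568.3, 140.9, 122.8]
eef_rot: [0.406, 0.914, 0.0, 0.0]
ft_force: [-3.5, -0.2, 10.8]
opening: -0.001
finger_force: 5.6
```

Emit:
apply_moves(
  increments="0 0 0 0 0 0;0 0 0 0 0 0;0 0 0 0 0 0;0 0 0 0 0 0;0 0 0 0 0 0;0 0 0 0 0 0",
)

```text
time: 28.35
ee_pos: [568.3, 140.9, 122.8]
eef_rot: [0.406, 0.914, 0.0, 0.0]
ft_force: [-4.1, -0.4, 11.2]
opening: 0.001
finger_force: 5.6
```

```bash
python3 st.py; python3 bub.py|tail -1
```

```text
28.35 [568.33 140.94 122.84] th 132.0599504562578 op 0.09869931625017282 5.624694282523706 [-4.11 -0.38 11.18] [-0.05  0.58 -0.04] [ 0.11  0.23  1.56 -0.    1.35 -0.62]
box (np.int32(306), np.int32(127), np.int32(26), np.int32(140)) lines 181.05640474317386 218.16594590867672 bub 318.24082861370476 199.35848767794275 sep 15.04842990547553 off 0.20649360131710637 mid [539.4  173.57 125.  ]
```

```bash
python3 -c "
from bench import close_job
print(close_job())"
```

```text
the job is handed in; nothing more can be done
None
```

I handed the job in at about 28 s, with the thermostat turned to its off stop, the level lying on the plate and pointing at the foot, the bubble about 0.2 mm from centre, and the arm pressing the level with about 11 N.

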